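Load a blank under the spring hold-down flap of a milling fixture

ROBOT

A 6-joint arm with a two-finger parallel gripper is mounted at the origin on the work surface. World frame = base frame: x ahead of the robot, y to its left, z up, the work surface at z = 0. Lengths are in m, angles in rad, forces in N, time in s.
With the tool pointing down it reaches from about 0.4 to 0.825 m from the base axis. Payload 7 kg.
Tool frame: the origin (TCP) lies midway between the tips of the shut fingers; the grasp point (between the pads) lies 19 mm behind it; z points along the fingers, y is the direction in which the jaws open and shut (so a half turn about z gives the same grasp; the last joint's range is limited). The gripper opens to 88 mm and grips with 3 to 60 N. Pads are 19 mm wide; open, the fingers measure 130 mm over their backs; the gripper's body (78 mm by 193 mm) begins 47 mm behind the grasp point.
Start: joints at [1.563, 0.359, 0.012, 0, -1.224, -0.288], TCP at [0.197, 0.646, 0.227] pointing down, gripper open.
Joint ranges: [-3.07, 3.07], [-1.43, 2.12], [-1.02, 1.25], [-3.03, 1.67], [-3.05, -0], [-3.03, 3.03]. Speed limits (rad/s): [2.39, 2.39, 3.01, 3.14, 3.14, 3.14].

INTERFACE

Orientations are given as [roll, pitch, yaw] about the fixed x, y, z axes, in that order (R = Rz(yaw) Ry(pitch) Rx(roll)).
In Python, from rig import status, imaging, workorder gives the robot as it stands. The module is installed in compiled form; this text tells all that it offers.
- The arm moves only by the tool servo_tool, never from a script. Its argument "targets" is a list of rows, each a list of 3 entries, a list of its own where there are three numbers: the turn, a rotation vector about the world's x, y, z scaled (see below), then the shift along the world's x, y, z scaled (see below), then the opening, from 0 (shut) to 1 (fully open). In form: [[[rx, ry, rz], [tx, ty, tz], claw], ...]. A call has 1 to 12 rows; each row is the pose to reach, as a shift and turn from the pose commanded when the call began; what a row does not reach only later rows make up. The controller multiplies each number of a shift by 0.75 m and each number of a turn by 1.5 rad. A row lasts 1/12 s, in which the tool goes at most 41.7 mm and 7.16 degrees, less where a joint would pass 70% of its speed; a pose out of reach is approached as far as the arm can. A call with a number of a shift or a turn outside -1 to 1 is refused whole. A call with a gripper value outside its range is refused whole. The fingers move at their own pace and stop on an object; the grip force is fixed at half the most. Time passes only in rows, so rows that repeat a pose let the fingers close. It gives the time, the measured TCP pose, the force and the opening at its end, in the units of the state.
- status.get_obs(): the state, without advancing time (a new reading comes with each control period).
- imaging.capture(name): name is "scene" or "side" or "wrist"; returns (picture, depth): 384x512x3 uint8, red, green, blue; 384x512 float32, m along the optical axis (not along the pixel's ray), 0 where there is no reading.
- imaging.calibration(name): a dict with "fx", "fy", "cx", "cy" (pixels), "view" (4x4, takes a point from world to camera coordinates); the wrist camera has in their place "T_tool_cam" (4x4, takes a point from camera to tool coordinates, whose origin is the TCP and whose axes are the flange's). Camera axes: x right, y up, looking along -z (the intrinsics and any distortion apply to the point x, -y, -z); pixel columns grow to the right and rows downward; lengths in m; the calibration is good to about 2 mm. A picture is of the moment at which its call begins: read the wrist's pose just before it. calibration takes no time and is no camera call.
- workorder.sign_off(): hands the job in, once; it reports no verdict.
The state is a dict: "time_s": time; "qpos": joint angles; "joint_vel": joint speeds; "joint_torque": joint torques, N m; "tcp_pos": TCP position; "eef_rot": TCP orientation; "force": force on the tool from outside, world axes, zero at the start; "torque": the same for the moment, N m; "width": opening from 0.0 (shut) to 1.0 (fully open).
Only numpy, scipy, OpenCV 4.12 (cv2) and the standard library are available. Lean on these libraries where they do the work, as an engineer would, in place of code of your own. Each camera call takes 0.05 s, during which the arm holds its last target.

TASK

Load the aluminium block into the milling fixture without grasping or lifting it: with one fingertip press down the long lift bar to hold the spring-closed flap open, and meanwhile with the other fingertip push the block along its channel, under the flap, until it is fully home against the end stop. Then let go so that the flap springs shut onto the block, and move the hand clear, leaving the other things on the table alone.

Things in the scene. Friction and masses are not known exactly. Their poses are not given: they have to be found in the camera images.
- fixture: Aluminium work-holding fixture, fixed; base plate 295 x 125 x 12 mm. Its frame is used below, in mm: x along its channel, from the open end (nearer the robot) to the end stop; y left; z up; origin on the table, mid channel, under the flap's near edge. Plate x -165..130, y -92..33. Channel floor z 12, 43 wide, between low side strips (inner faces y +-21.5, tops z 20).
- stop (a point): Centre of the end stop's face, fixture x 45, y 0, z 25: a block across the channel, top z 38, 14 thick. The channel runs from x -163 to here.
- shaft (a point): Mid of the flap's shaft, fixed in the fixture: fixture x 20, y -30, z 50, along x, held in two posts (x -13..-3 and 43..53, y -38..-24, tops z 60).
- blank: The workpiece: plain aluminium block 70 (along the channel) x 40 x 30 mm tall, about 0.22 kg, two dark bores on top, standing in the channel short of the flap. Origin: centre of its underside; x along its length. Fully home, its front face meets the end stop: origin at fixture x 10, rear face at x -25, so its last 25 mm stay outside the flap.
- flap (a joint): Angle (rad) of the spring-closed hold-down flap and its lift bar, one steel part on the shaft. 0 = closed with nothing under it; grows as the flap's left edge rises; 0.55 = hard stop, fully open. The block passes under above 0.38. Let go, it shuts by itself; with the block home it then rests on it at about 0.32.
- lip (a point): On the flap: middle of the lower edge of its lip, fixture x 20; moves with the flap. The flap is a plate over the channel, x 0..40, reaching from the shaft to the lip along its left edge. Closed, the lip hangs to about y 11, z 28 and blocks the block, whose top is at z 42.
- bar_mid (a point): On the lift bar: middle of its top, fixture x -75; moves with the flap. The bar is a flat steel strip 185 long (x -150..35), 28 wide, 5 thick, right of the shaft; pressing it down anywhere along it with 3 to 7 N opens the flap. Closed, it leans 31 degrees, right edge higher, mid-top at y -78, z 49; fully open it is level, y -84..-56, top z 24, so one can slide along it.
- mill_tube: Bystander: grey plastic end-mill tube standing on the fixture's base plate beyond the end stop, 18 dia x 55 tall; origin under its centre (mm). Not to be disturbed.
- collet_nut: Bystander: dark steel collet nut lying left of the fixture, 32 dia x 18; origin under its centre (mm). Not to be disturbed.
- setup_block: Bystander: bored steel setup block left of the fixture, 50 x 75 x 25; origin under its centre (mm). Not to be disturbed.
- hex_key: Bystander: L-shaped hex key lying right of the fixture, 90 x 28, 8 thick; origin under the middle of its long leg (mm). Not to be disturbed.
- screwdriver: Bystander: screwdriver with a black handle lying at one side of the table; origin under its middle (mm). Not to be disturbed.
- brush: Bystander: chip brush with a wooden handle lying at one side of the table; origin under its middle (mm). Not to be disturbed.
- oil: Bystander: white oil bottle, 48 dia x 100 tall, standing at the left; origin under its centre (mm). Not to be disturbed.
Not all that is in view belongs to the job. Leave any green or yellow look-alike of the blank alone.

How it is judged:
By the outcome, as a careful person would: the job done as asked, in the order asked, and still so for the second after the job is handed in, with the robot touching nothing.
It also fails if it takes over 54 s, if anything falls off the work surface, if the arm or the gripper's body presses on something with over 40 N, if the wrist force passes 120 N, or if a joint passes its speed limit or range.

## Working session

There is one attempt and no reset: what is moved stays moved. The work goes in short steps, Python scripts to look and compute and a tool call to move; the robot and the scene stay as the last step left them, time stands still between calls to the robot, and variables do not carry over. Pictures are saved under pics/ and viewed, and the job is handed in when it is done.

Besides the shell and the picture viewer there is one more tool, called after "Call:" as name(argument=value, ...), one argument or row to a line, values as JSON. servo_tool: Moves the arm, as the interface text tells. Shifts and turns lie within -1 to 1; 1 stands for 0.75 m of shift or 1.5 rad of turn. Its arguments: {"type":"object","properties":{"targets":{"type":"array"}},"required":["targets"]}

```bash
mkdir -p pics; ls; python3 - <<'E'
from rig import status, imaging
import cv2, numpy as np, pickle
print(status.get_obs())
d={}
for n in ("scene","side"):
    p,z=imaging.capture(n); c=imaging.calibration(n); d[n]=(p,z,c)
    cv2.imwrite(f"pics/{n}0.png",p[:,:,::-1]); print(n,c)
pickle.dump(d,open("d0.pkl","wb"))
E
```

```text
pics
{'time_s': 0.0, 'qpos': array([ 1.56311259e+00,  3.59397955e-01,  1.10379737e-02, -3.33691341e-04,
       -1.22408724e+00, -2.88091438e-01]), 'joint_vel': array([-0.00102654, -0.00030439, -0.0003288 ,  0.00024367,  0.00090933,
       -0.00118703]), 'joint_torque': array([-5.49513861e-04, -5.82722712e+01,  2.93054509e+01,  6.99699238e+00,
        6.88879634e-03, -1.81404466e-04]), 'tcp_pos': array([0.19664468, 0.64520463, 0.2256094 ]), 'eef_rot': array([ 3.13992066e+00, -1.68340937e-04, -2.95888679e-01]), 'force': array([ 0.00731816,  0.25803455, -0.01899557]), 'torque': array([ 0.01515276, -0.06480035,  0.03835468]), 'width': 1.0005286271325708}
scene {'fx': 349.82606733004553, 'fy': 349.82606733004553, 'cx': 256.05786934267627, 'cy': 192.86556968699702, 'view': array([[ 0.8483865 ,  0.52937089, -0.0026094 , -0.46323406],
       [-0.44678304,  0.71865511,  0.53284121,  0.21632487],
       [ 0.28394588, -0.45088946,  0.84621122, -1.49058316],
       [ 0.        ,  0.        ,  0.        ,  1.        ]])}
side {'fx': 363.20392186732965, 'fy': 363.20392186732965, 'cx': 258.4265516148723, 'cy': 192.80956812779695, 'view': array([[ 0.90860057, -0.41737412, -0.01561575, -0.51026652],
       [ 0.2986223 ,  0.62303587,  0.72294608, -0.20798904],
       [-0.29200981, -0.66153243,  0.69072796, -1.04721879],
       [ 0.        ,  0.        ,  0.        ,  1.        ]])}
```

View pics/scene0.png

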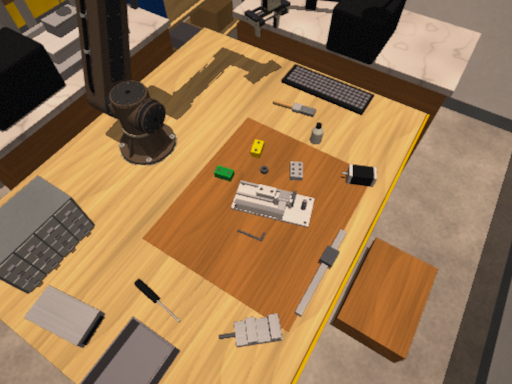

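View pics/side0.png

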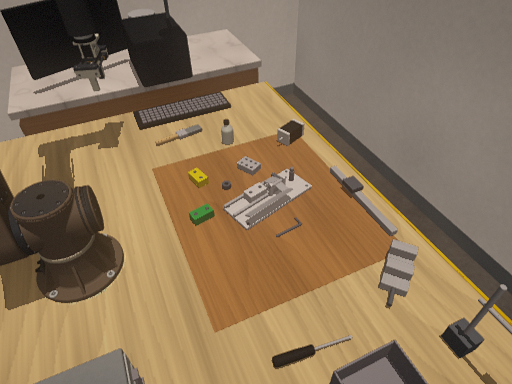

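```bash
cat > h.py <<'E'
import numpy as np
def pts(z,c):
    v,u=np.mgrid[:z.shape[0],:z.shape[1]]
    P=np.stack([(u-c['cx'])/c['fx']*z,-(v-c['cy'])/c['fy']*z,-z,np.ones_like(z)],-1)
    return (P@np.linalg.inv(c['view']).T)[...,:3]
def ray(u,v,h,c):
    Vi=np.linalg.inv(c['view']); o=Vi[:3,3]
    d=Vi[:3,:3]@np.array([(u-c['cx'])/c['fx'],-(v-c['cy'])/c['fy'],-1])
    return o+d*(h-o[2])/d[2]
def proj(p,c):
    q=c['view']@np.append(p,1); return np.array([c['cx']+c['fx']*q[0]/-q[2], c['cy']-c['fy']*q[1]/-q[2]])
E
python3 - <<'E'
import pickle,cv2,numpy as np
from h import *
d=pickle.load(open("d0.pkl","rb"))
for n,(x0,y0,x1,y1) in dict(scene=(205,120,335,250),side=(180,140,330,250)).items():
    p,z,c=d[n]; P=pts(z,c)
    print(n, P[y0:y1:20,x0:x1:25].round(3).reshape(-1,3)[:8])
    k=5
    cv2.imwrite(f"pics/{n}0c.png",cv2.resize(p[y0:y1,x0:x1,::-1],None,fx=k,fy=k,interpolation=cv2.INTER_CUBIC)[:600,:800])
E
```

```text
scene [[ 0.128  0.238 -0.007]
 [ 0.227  0.292 -0.   ]
 [ 0.323  0.349  0.002]
 [ 0.416  0.409  0.   ]
 [ 0.511  0.469 -0.001]
 [ 0.606  0.525  0.002]
 [ 0.203  0.138  0.001]
 [ 0.293  0.195  0.001]]
side [[ 0.427  0.479 -0.002]
 [ 0.52   0.434 -0.002]
 [ 0.604  0.364  0.017]
 [ 0.704  0.345 -0.002]
 [ 0.791  0.29   0.006]
 [ 0.885  0.253  0.   ]
 [ 0.391  0.349 -0.001]
 [ 0.478  0.307 -0.001]]
```

```bash
python3 -c "
import cv2
for n in ('scene','side'): print(cv2.imread(f'pics/{n}0c.png').shape)"
```

```text
(600, 650, 3)
(550, 750, 3)
```

View pics/scene0c.png

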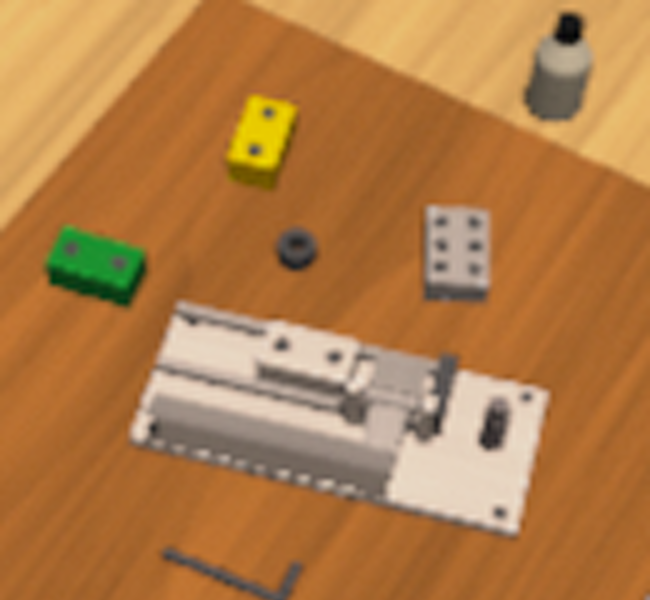

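View pics/side0c.png

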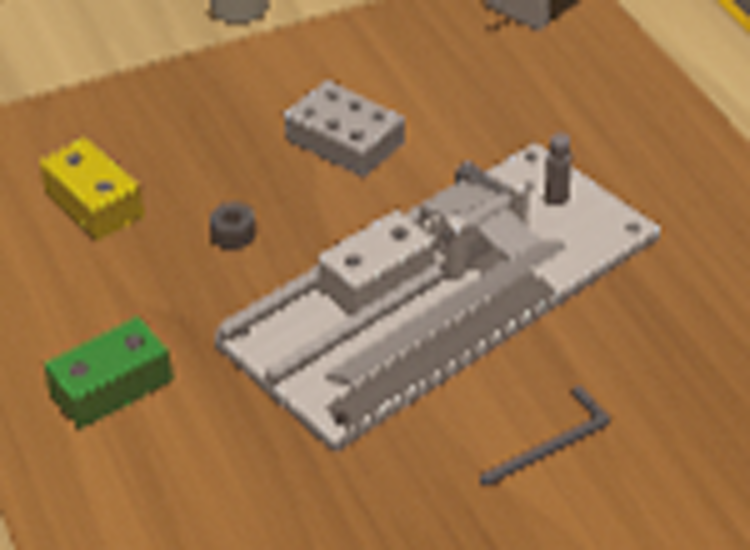

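```bash
python3 - <<'E'
import pickle,numpy as np
from h import *
d=pickle.load(open("d0.pkl","rb"))
S=dict(NL=(180,305),NR=(133,436),FR=(518,527),FL=(549,388)); T=dict(NL=(220,340),NR=(335,440),FR=(659,230),FL=(540,147))
F=dict(NL=(-165,33),NR=(-165,-92),FR=(130,-92),FL=(130,33))
for nm,off,D in(("scene",(205,120),S),("side",(180,140),T)):
    c=d[nm][2]; W=[];A=[]
    for k,(a,b) in D.items():
        w=ray(off[0]+(a+.5)/5-.5,off[1]+(b+.5)/5-.5,.012,c); W.append(w[:2]);A.append(F[k]); print(nm,k,w.round(4))
    W=np.array(W);A=np.array(A)/1000
    a=A-A.mean(0);w=W-W.mean(0); th=np.arctan2((a[:,0]*w[:,1]-a[:,1]*w[:,0]).sum(),(a*w).sum())
    R=np.array([[np.cos(th),-np.sin(th)],[np.sin(th),np.cos(th)]]); o=W.mean(0)-R@A.mean(0)
    print(nm,'th',th,'o',o,'res mm',((A@R.T+o-W)*1000).round(1).tolist())
    # blank from depth
    P=pts(d[nm][1],c); q=(P[...,:2]-o)@R
    m=(abs(q[...,1])<.018)&(q[...,0]<-.005)&(q[...,0]>-.16)&(P[...,2]>.035)
    print('blank top x',np.percentile(q[m][:,0],[1,99]),'y',np.percentile(q[m][:,1],[1,99]),'z',np.median(P[m][:,2]),m.sum())
E
```

```text
scene NL [0.4513 0.0375 0.012 ]
scene NR [ 0.4865 -0.0799  0.012 ]
scene FR [0.7656 0.0044 0.012 ]
scene FL [0.7311 0.1217 0.012 ]
scene th 0.29209478280368695 o [0.61689428 0.05421362] res mm [[-2.0, 0.8], [-1.1, -1.5], [2.3, -0.8], [0.8, 1.5]]
blank top x [-0.08521389 -0.01689058] y [-0.01783919  0.01752654] z 0.040772193484754804 148
side NL [0.4489 0.0271 0.012 ]
side NR [ 0.4828 -0.0843  0.012 ]
side FR [ 0.7615 -0.005   0.012 ]
side FL [0.7293 0.1097 0.012 ]
side th 0.2822901004995499 o [0.61419253 0.04508907] res mm [[-2.4, 3.7], [-1.4, -4.9], [3.2, -2.1], [0.6, 3.3]]
blank top x [-0.08423105 -0.01382202] y [-0.01719072  0.01757655] z 0.04076857522774796 176
```

Call:
servo_tool(
  targets=[
    [[0,0,0.03],[0.04,-0.04,0.02],0.65],
    [[0,0,0.1],[0.1,-0.1,0.05],0.65],
    [[0,0,0.2],[0.15,-0.2,0.05],0.65],
    [[0,0,0.389],[0.3,-0.44,0.05],0.65],
    [[0,0,0.389],[0.3,-0.44,0.05],0.65],
    [[0,0,0.389],[0.3,-0.44,0.05],0.65],
    [[0,0,0.389],[0.3,-0.44,0.05],0.65],
    [[0,0,0.389],[0.3,-0.44,0.05],0.65],
    [[0,0,0.389],[0.3,-0.44,0.05],0.65],
    [[0,0,0.389],[0.3,-0.44,0.05],0.65],
    [[0,0,0.389],[0.3,-0.44,0.05],0.65],
    [[0,0,0.389],[0.3,-0.44,0.05],0.65],
  ],
)

```text
time_s: 1.1
tcp_pos: [0.4224, 0.3141, 0.2641]
eef_rot: [-3.141, 0.0, 0.285]
force: [-0.6, 0.8, -0.4]
width: 0.652
```

```bash
python3 - <<'E'
from rig import status, imaging
print(status.get_obs()); print(imaging.calibration("wrist"))
E
```

```text
{'time_s': 1.1, 'qpos': array([ 1.01222170e+00,  8.92527737e-02, -2.53596831e-01, -1.56316497e-04,
       -1.22788482e+00,  8.43226558e-01]), 'joint_vel': array([ 0.03993384,  0.01490741,  0.01094581, -0.00130846,  0.00493486,
       -0.01554587]), 'joint_torque': array([-1.23340588e+00, -3.74446964e+01,  2.91969180e+01,  7.02206835e+00,
       -8.76408390e-03,  2.53166528e-01]), 'tcp_pos': array([0.42242589, 0.31412176, 0.26408673]), 'eef_rot': array([-3.14144155e+00,  5.16833648e-05,  2.84599381e-01]), 'force': array([-0.62359016,  0.83612745, -0.40947535]), 'torque': array([-0.01184472,  0.03761942, -0.0239087 ]), 'width': 0.6515370734776836}
{'fx': 338.8705567481695, 'fy': 338.8705567481695, 'cx': 255.96971777477307, 'cy': 191.75591847578357, 'T_tool_cam': array([[ 4.38244583e-05,  9.64962252e-01,  2.62388740e-01,
         7.12769530e-02],
       [ 9.99999999e-01, -4.53188491e-05, -3.56263686e-07,
        -1.91632911e-04],
       [ 1.15473747e-05,  2.62388740e-01, -9.64962253e-01,
        -1.58229059e-01],
       [ 0.00000000e+00,  0.00000000e+00,  0.00000000e+00,
         1.00000000e+00]])}
```

Call:
servo_tool(
  targets=[
    [[0,0,0],[0.133,-0.44,-0.05],0.65],
    [[0,0,0],[0.133,-0.44,-0.05],0.65],
    [[0,0,0],[0.133,-0.44,-0.05],0.65],
    [[0,0,0],[0.133,-0.44,-0.05],0.65],
    [[0,0,0],[0.133,-0.44,-0.05],0.65],
    [[0,0,0],[0.133,-0.44,-0.05],0.65],
    [[0,0,0],[0.133,-0.44,-0.05],0.65],
    [[0,0,0],[0.133,-0.44,-0.05],0.65],
    [[0,0,0],[0.133,-0.44,-0.05],0.65],
    [[0,0,0],[0.133,-0.44,-0.05],0.65],
    [[0,0,0],[0.133,-0.44,-0.05],0.65],
    [[0,0,0],[0.133,-0.44,-0.05],0.65],
  ],
)

```text
time_s: 2.1
tcp_pos: [0.5215, -0.0134, 0.2263]
eef_rot: [-3.141, 0.0, 0.288]
force: [-0.0, 0.3, 0.2]
width: 0.649
```

```bash
cat > look.py <<'E'
from rig import status, imaging
import cv2, numpy as np, pickle,sys
from scipy.spatial.transform import Rotation as Ro
def wrist(name):
    o=status.get_obs(); p,z=imaging.capture("wrist"); c=imaging.calibration("wrist")
    T=np.eye(4); T[:3,:3]=Ro.from_euler('xyz',o['eef_rot']).as_matrix(); T[:3,3]=o['tcp_pos']
    c['view']=np.linalg.inv(T@c['T_tool_cam'])
    pickle.dump((p,z,c,o),open(name+".pkl","wb")); cv2.imwrite(f"pics/{name}.png",cv2.resize(p[:,:,::-1],(768,576),interpolation=cv2.INTER_CUBIC))
    print(o['time_s'],o['tcp_pos'].round(4),o['eef_rot'].round(4),o['force'].round(1),o['qpos'].round(2)); return p,z,c,o
if __name__=="__main__": wrist(sys.argv[1])
E
python3 look.py w1
```

```text
2.1 [ 0.5215 -0.0134  0.2263] [-3.1414e+00  4.0000e-04  2.8830e-01] [-0.   0.3  0.2] [ 0.35  0.11 -0.32 -0.   -1.14  1.51]
```

View pics/w1.png

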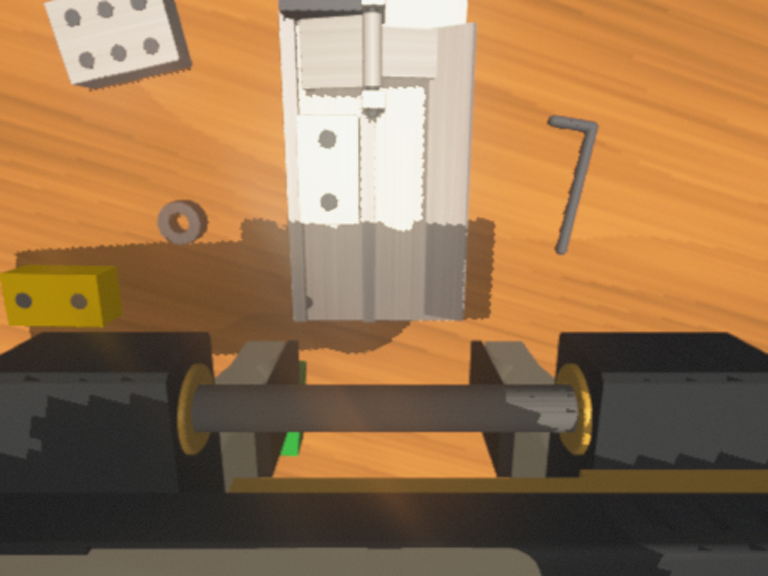

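```bash
python3 - <<'E'
import pickle,numpy as np
from h import *
p,z,c,o=pickle.load(open("w1.pkl","rb"))
def r(a,b,h): return ray((a+.5)/1.5-.5,(b+.5)/1.5-.5,h,c)
Q={k:r(*v) for k,v in dict(NL=(293,320,.012),NR=(465,320,.012),bore1=(328,139,.042),bore2=(328,201,.042),bRL=(299,223,.042),bRR=(359,223,.042),bFL=(299,114,.042),bFR=(360,114,.042),barR_near=(468,221,.056),barL_near=(427,221,.042)).items()}
P=pts(z,c)
for k,v in Q.items(): print(k,v.round(4))
d=Q['bore1']-Q['bore2'];print('yaw bores',np.arctan2(d[1],d[0]), np.linalg.norm(d))
d=Q['NL']-Q['NR'];print('yaw near',np.arctan2(-d[0],d[1]),np.linalg.norm(d))
th=.288;R=np.array([[np.cos(th),-np.sin(th)],[np.sin(th),np.cos(th)]])
NM=(Q['NL']+Q['NR'])[:2]/2; org=NM-R@np.array([-.165,-.0295]); print('org',org)
for k,v in Q.items(): print(k,((v[:2]-org)@R*1000).round(1))
q=(P[...,:2]-org)@R
for nm,m in dict(blank=(P[...,2]>.037)&(P[...,2]<.047)&(abs(q[...,1])<.025)&(q[...,0]<-.0)&(q[...,0]>-.15),bar=(P[...,2]>.035)&(q[...,1]<-.06)&(q[...,1]>-.1)&(abs(q[...,0]+.075)<.09)).items():
    print(nm,m.sum(),np.percentile(q[m]*1000,[1,50,99],axis=0).round(1).tolist(),np.percentile(P[m][:,2],[1,50,99]))
m=(abs(q[...,0]+.10)<.004)&(abs(q[...,1]+.03)<.08)
for y in np.arange(-.1,.04,.006):
    mm=m&(abs(q[...,1]-y)<.003); print(round(y,3),np.median(P[mm][:,2]).round(4) if mm.any() else None,end=' ')
E
```

```text
NL [0.4479 0.0385 0.012 ]
NR [ 0.4857 -0.0889  0.012 ]
bore1 [0.5858 0.0438 0.042 ]
bore2 [0.5474 0.0336 0.042 ]
bRL [0.5276 0.0486 0.042 ]
bRR [0.5391 0.0098 0.042 ]
bFL [0.5953 0.0655 0.042 ]
bFR [0.6064 0.0282 0.042 ]
barR_near [ 0.5625 -0.0575  0.056 ]
barL_near [ 0.5535 -0.0338  0.042 ]
yaw bores 0.2593285961422309 0.03973392880842272
yaw near 0.2884276907472232 0.1329411466023094
org [0.61661708 0.04995511]
NL [-165.   37.]
NR [-165.  -96.]
bore1 [-31.3   2.9]
bore2 [-71.   4.]
bRL [-85.7  24. ]
bRR [-85.7 -16.5]
bFL [-16.  21.]
bFR [-16. -18.]
barR_near [-82.4 -87.7]
barL_near [-84.3 -62.4]
blank 2981 [[-85.2, -15.8], [-48.8, 3.8], [-16.1, 23.6]] [0.04023197 0.04199949 0.04387713]
bar 28853 [[-138.7, -92.3], [-82.3, -72.8], [6.9, -60.6]] [0.04241351 0.31540846 0.33549144]
-0.1 0.0005 -0.094 0.0002 -0.088 0.0534 -0.082 0.0544 -0.076 0.2479 -0.07 0.247 -0.064 0.2549 -0.058 0.0119 -0.052 0.0122 -0.046 0.0123 -0.04 0.0123 -0.034 0.0121 -0.028 0.0117 -0.022 0.0201 -0.016 0.0129 -0.01 0.0117 -0.004 0.2583 0.002 0.2484 0.008 0.2474 0.014 0.0126 0.02 0.0119 0.026 0.0138 0.032 0.0199 0.038 0.0016
```

```bash
python3 - <<'E'
import pickle,numpy as np
from h import *
p,z,c,o=pickle.load(open("w1.pkl","rb"))
P=pts(z,c)
th=.288;R=np.array([[np.cos(th),-np.sin(th)],[np.sin(th),np.cos(th)]])
org=np.array([.6166,.0500]); q=(P[...,:2]-org)@R*1000
for row in list(range(80,216,12)):
    zz=P[row,:,2]*1000; y=q[row,:,1]; x=q[row,:,0]
    s=(y>-105)&(y<45)&(zz<80)
    print(row,'x',x[250].round(0),' '.join(f"{a:.0f}:{b:.0f}" for a,b in zip(y[s][::2],zz[s][::2])))
E
```

```text
80 x -18.0 44:-0 42:0 40:1 34:20 32:20 30:20 28:20 22:41 20:42 18:41 16:43 15:41 13:41 10:44 9:40 7:43 5:41 3:41 1:42 -1:42 -3:41 -5:40 -7:41 -9:42 -10:42 -12:43 -14:42 -16:42 -17:21 -19:20 -21:19 -23:21 -25:21 -27:12 -29:11 -31:12 -34:13 -36:12 -38:13 -40:12 -42:11 -44:12 -46:11 -48:12 -50:12 -52:11 -54:13 -57:13 -59:12 -61:12 -63:11 -62:41 -64:42 -66:44 -68:47 -70:47 -71:48 -73:50 -75:50 -77:50 -78:52 -80:52 -82:54 -83:55 -85:57 -88:52 -98:0 -100:1 -102:1 -105:0
92 x -30.0 45:1 43:1 40:1 34:21 33:18 31:20 28:20 23:42 21:41 19:41 17:41 15:43 13:42 11:42 9:43 7:42 5:42 3:42 1:42 -1:42 -2:42 -4:42 -7:44 -8:41 -10:42 -12:42 -14:42 -16:41 -17:20 -19:20 -21:20 -23:18 -25:19 -27:12 -29:12 -31:12 -34:12 -36:12 -38:11 -40:12 -42:12 -44:12 -46:12 -48:10 -50:12 -53:12 -55:12 -57:12 -59:11 -61:12 -63:13 -63:41 -64:45 -66:43 -68:46 -70:47 -72:47 -74:48 -75:50 -77:52 -79:53 -80:53 -82:55 -84:55 -86:54 -97:-0 -99:2 -101:1 -103:1
104 x -42.0 44:0 42:1 40:0 34:20 32:20 30:19 28:21 22:42 20:42 18:42 16:41 14:42 12:42 10:43 9:42 6:43 5:41 3:42 1:41 -1:42 -3:41 -5:42 -7:42 -9:41 -11:42 -13:43 -15:42 -
[... 3572 characters left out ...]
2 -15:12 -18:20 -20:20 -22:20 -25:21 -27:12 -29:13 -31:13 -34:13 -36:12 -38:13 -40:12 -43:12 -45:13 -47:12 -50:12 -52:12 -54:13 -56:13 -59:11 -61:12 -61:41 -63:42 -65:45 -67:43 -69:46 -71:47 -73:49 -75:50 -77:51 -79:51 -81:53 -82:54 -84:56 -87:53 -98:0 -100:-0 -102:1 -105:-1
212 x -164.0 45:3 43:-0 40:1 34:20 32:21 30:21 28:19 26:14 24:12 22:11 20:11 17:12 15:12 13:12 11:11 8:12 6:11 4:11 1:11 -1:12 -4:13 -6:12 -8:13 -10:11 -13:13 -15:12 -18:19 -20:21 -22:20 -25:21 -27:12 -29:11 -31:13 -34:11 -36:12 -38:12 -41:12 -43:12 -45:12 -48:12 -50:13 -52:12 -54:13 -57:13 -59:13 -61:12 -64:10 -66:12 -68:12 -71:13 -73:13 -75:12 -78:11 -80:12 -77:51 -79:53 -81:53 -83:55 -85:55 -87:53 -98:-0 -100:1 -103:1
```

Call:
servo_tool(
  targets=[
    [[0,0,0],[-0.002,0.002,-0.04],0.65],
    [[0,0,0],[-0.002,0.002,-0.08],0.65],
    [[0,0,0],[-0.002,0.002,-0.12],0.65],
    [[0,0,0],[-0.002,0.002,-0.16],0.65],
    [[0,0,0],[-0.002,0.002,-0.19],0.65],
    [[0,0,0],[-0.002,0.002,-0.2],0.65],
    [[0,0,0],[-0.002,0.002,-0.2],0.65],
    [[0,0,0],[-0.002,0.002,-0.2],0.65],
  ],
)

```text
time_s: 2.82
tcp_pos: [0.5206, -0.012, 0.0774]
eef_rot: [3.141, -0.0, 0.289]
force: [-0.1, -0.5, 0.1]
width: 0.65
```

```bash
python3 look.py w2; python3 - <<'E'
from rig import imaging
import cv2
p,z=imaging.capture("side"); cv2.imwrite("pics/side2.png",cv2.resize(p[120:270,170:350,::-1],None,fx=4,fy=4,interpolation=cv2.INTER_CUBIC))
E
```

```text
2.8167 [ 0.5206 -0.012   0.0774] [ 3.1412e+00 -5.0000e-04  2.8940e-01] [-0.1 -0.5  0.1] [ 0.35  0.26 -0.52  0.   -0.79  1.51]
```

View pics/w2.png

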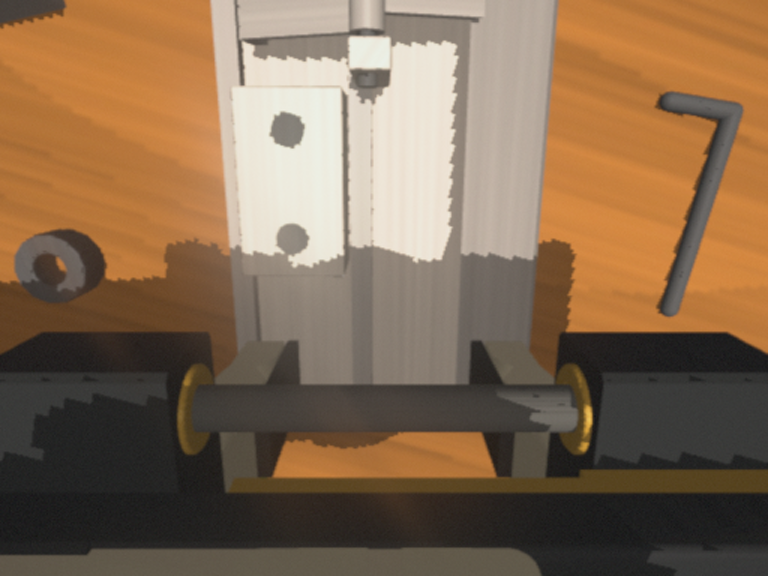

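View pics/side2.png

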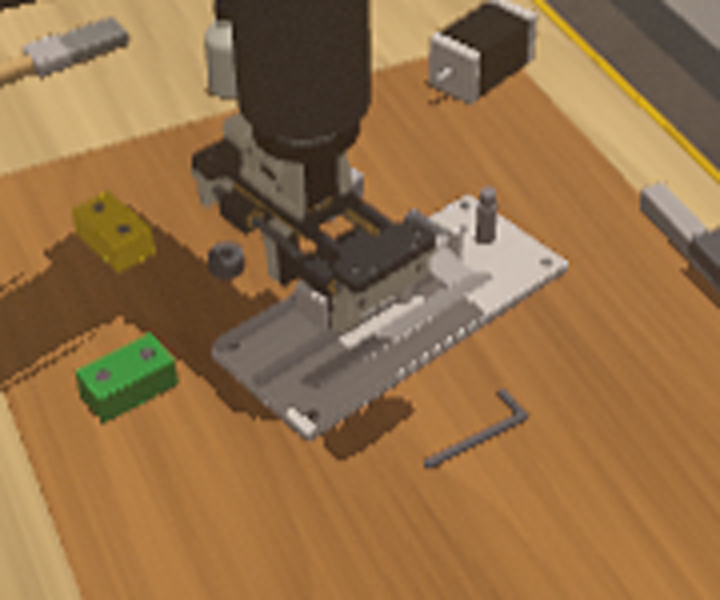

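Call:
servo_tool(
  targets=[
    [[0,0,0],[0,0,-0.015],0.65],
    [[0,0,0],[0,0,-0.03],0.65],
    [[0,0,0],[0,0,-0.04],0.65],
    [[0,0,0],[0,0,-0.05],0.65],
    [[0,0,0],[0,0,-0.05],0.65],
    [[0,0,0],[0,0,-0.05],0.65],
  ],
)

```text
time_s: 3.42
tcp_pos: [0.5207, -0.0125, 0.0397]
eef_rot: [3.142, -0.001, 0.288]
force: [-0.7, 3.0, 2.5]
width: 0.648
```

Call:
servo_tool(
  targets=[
    [[0,0,0],[0,0,-0.007],0.65],
    [[0,0,0],[0,0,-0.013],0.65],
    [[0,0,0],[0,0,-0.013],0.65],
    [[0,0,0],[0,0,-0.013],0.65],
  ],
)

```text
time_s: 3.75
tcp_pos: [0.521, -0.0124, 0.0302]
eef_rot: [3.141, -0.002, 0.288]
force: [-0.3, 3.2, 4.6]
width: 0.649
```

```bash
python3 look.py w3
```

```text
3.75 [ 0.521  -0.0124  0.0302] [ 3.1415e+00 -1.9000e-03  2.8830e-01] [-0.3  3.2  4.6] [ 0.35  0.33 -0.57  0.   -0.68  1.51]
```

View pics/w3.png

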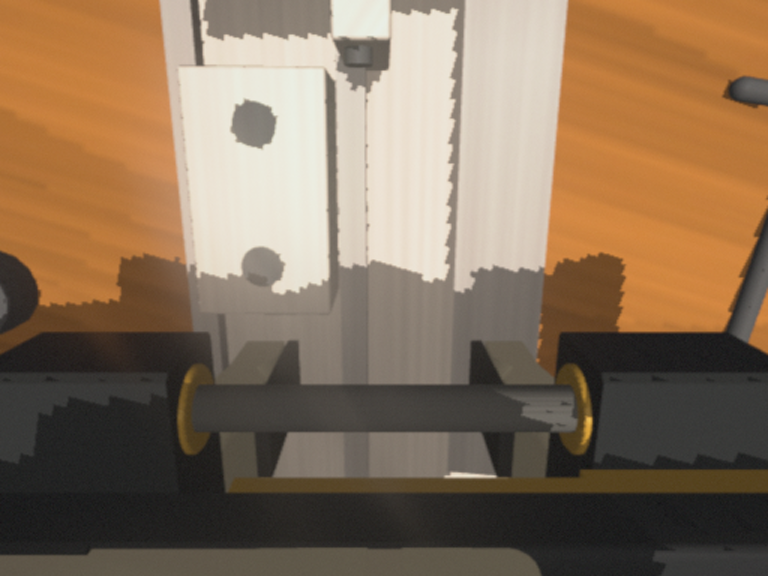

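```bash
cat > bar.py <<'E'
import pickle,numpy as np,sys
from h import *
p,z,c,o=pickle.load(open(sys.argv[1]+".pkl","rb"))
P=pts(z,c); th=.288;R=np.array([[np.cos(th),-np.sin(th)],[np.sin(th),np.cos(th)]])
org=np.array([.6154,.0540]); q=(P[...,:2]-org)@R*1000; Z=P[...,2]*1000
m=(q[...,1]<-52)&(q[...,1]>-92)&(q[...,0]>-80)&(q[...,0]<-20)&(Z>18)&(Z<70)
y=q[m][:,1];f=np.polyfit(y,Z[m],1); print('bar n',m.sum(),'tilt',-np.arctan(f[0]),'theta',.54+np.arctan(f[0]),'y',np.percentile(y,[1,99]),'zmid',np.median(Z[m]))
m=(abs(q[...,1])<22)&(q[...,0]<0)&(q[...,0]>-140)&(Z>37)&(Z<47)
print('blank x',np.percentile(q[m][:,0],[.5,99.5]),'y',np.percentile(q[m][:,1],[1,99]))
t=(o['tcp_pos'][:2]-org)@R*1000; print('tcp fixture',t,o['tcp_pos'][2],'yaw-th',o['eef_rot'][2]-th)
E
python3 bar.py w3; python3 bar.py w2
```

```text
bar n 8230 tilt 0.13856457807465394 theta 0.4014354219253461 y [-86.71924945 -59.56235266] zmid 30.047949569728548
blank x [-99.28928429 -16.62130985] y [-20.34201816  18.82555821]
tcp fixture [-109.34612227  -36.87149498] 0.030216191322506216 yaw-th 0.00031297004200486755
bar n 5967 tilt 0.5275626078335247 theta 0.012437392166475325 y [-91.41924049 -65.83997652] zmid 49.61235734195565
blank x [-85.58822762  -0.23798958] y [-20.25911365  19.01720164]
tcp fixture [-109.60032383  -36.34469575] 0.07739085057145112 yaw-th 0.0014294787258287145
```

Call:
servo_tool(
  targets=[
    [[0,0,0],[0,0,-0.0055],0.65],
    [[0,0,0],[0,0,-0.0055],0.65],
    [[0,0,0],[0.006,0.0018,-0.0055],0.65],
    [[0,0,0],[0.012,0.0036,-0.0055],0.65],
    [[0,0,0],[0.018,0.0053,-0.0055],0.65],
    [[0,0,0],[0.024,0.0071,-0.0055],0.65],
    [[0,0,0],[0.03,0.0089,-0.0055],0.65],
    [[0,0,0],[0.036,0.0107,-0.0055],0.65],
    [[0,0,0],[0.038,0.0113,-0.0055],0.65],
    [[0,0,0],[0.038,0.0113,-0.0055],0.65],
  ],
)

```text
time_s: 4.63
tcp_pos: [0.5486, -0.0047, 0.025]
eef_rot: [3.141, 0.001, 0.287]
force: [-2.4, -1.4, 3.1]
width: 0.654
```

```bash
python3 look.py w4; python3 bar.py w4
```

```text
4.6333 [ 0.5486 -0.0047  0.025 ] [3.1413e+00 9.0000e-04 2.8750e-01] [-2.4 -1.4  3.1] [ 0.35  0.37 -0.51  0.   -0.69  1.51]
bar n 7784 tilt 0.175621365391601 theta 0.36437863460839903 y [-83.99415854 -56.39419753] zmid 24.966923381895086
blank x [-71.52821294  -0.11889464] y [-20.21610333  18.89089607]
tcp fixture [-80.77104597 -37.29982328] 0.025037592705230198 yaw-th -0.0005195117580309438
```

View pics/w4.png

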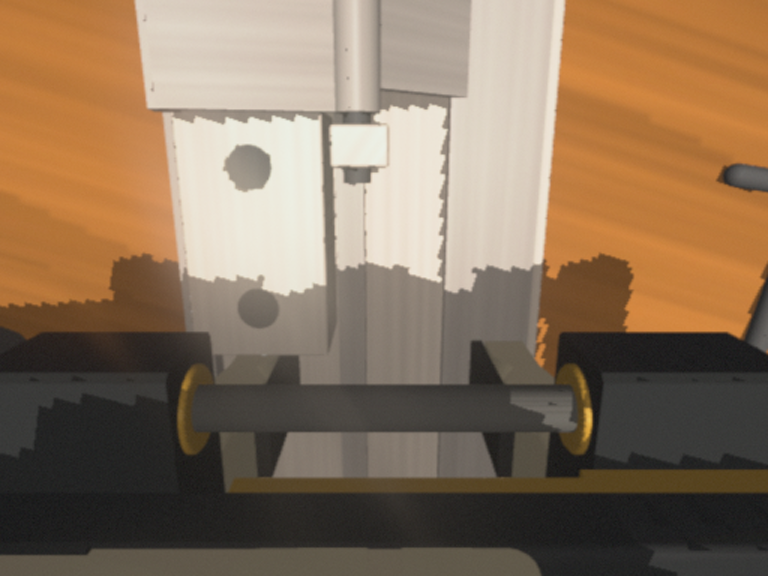

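Call:
servo_tool(
  targets=[
    [[0,0,0],[0.006,0.0018,0],0.65],
    [[0,0,0],[0.012,0.0036,0],0.65],
    [[0,0,0],[0.018,0.0053,0],0.65],
    [[0,0,0],[0.024,0.0071,0],0.65],
    [[0,0,0],[0.03,0.0089,0],0.65],
    [[0,0,0],[0.036,0.0107,0],0.65],
    [[0,0,0],[0.042,0.0124,0],0.65],
    [[0,0,0],[0.048,0.0142,0],0.65],
    [[0,0,0],[0.051,0.0151,0],0.65],
    [[0,0,0],[0.051,0.0151,0],0.65],
  ],
)

```text
time_s: 5.52
tcp_pos: [0.5878, 0.0073, 0.0253]
eef_rot: [3.141, -0.001, 0.288]
force: [-0.6, -1.4, 3.5]
width: 0.652
```

```bash
python3 look.py w5; python3 bar.py w5
```

```text
5.5167 [0.5878 0.0073 0.0253] [ 3.1414e+00 -1.0000e-03  2.8800e-01] [-0.6 -1.4  3.5] [ 0.34  0.42 -0.42  0.   -0.73  1.51]
bar n 3969 tilt 0.48837562770482373 theta 0.0516243722951763 y [-83.63639145 -56.50038592] zmid 25.404740651177924
blank x [-34.37200588  -4.16578817] y [-19.79991107  19.03124222]
tcp fixture [-39.74500929 -36.96721636] 0.02526514874792871 yaw-th -6.3127563844633805e-06
```

View pics/w5.png

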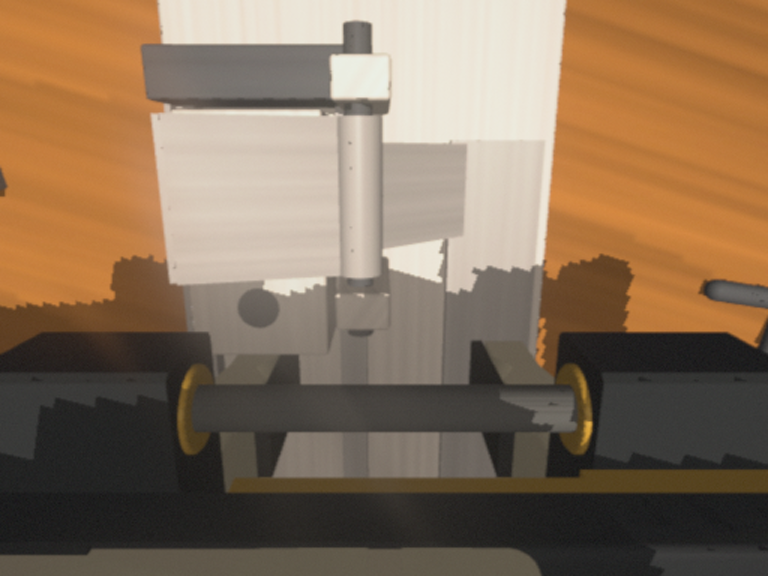

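Call:
servo_tool(
  targets=[
    [[0,0,0],[0.0026,0.0008,0],0.65],
    [[0,0,0],[0.0051,0.0015,0],0.65],
    [[0,0,0],[0.0064,0.0019,0],0.65],
    [[0,0,0],[0.0064,0.0019,0],0.65],
  ],
)

```text
time_s: 5.9
tcp_pos: [0.5902, 0.008, 0.0252]
eef_rot: [-3.142, 0.003, 0.288]
force: [-6.7, -1.1, 7.0]
width: 0.65
```

Call:
servo_tool(
  targets=[
    [[0,0,0],[0.0013,0.0004,0],0.65],
    [[0,0,0],[0.0026,0.0008,0],0.65],
    [[0,0,0],[0.0026,0.0008,0],0.65],
  ],
)

```text
time_s: 6.15
tcp_pos: [0.5903, 0.008, 0.025]
eef_rot: [-3.141, 0.006, 0.288]
force: [-12.0, -2.2, 13.4]
width: 0.648
```

```bash
python3 look.py w6; python3 bar.py w6; python3 - <<'E'
import pickle,numpy as np,cv2
from h import *
p,z,c,o=pickle.load(open("w6.pkl","rb"))
cv2.imwrite("pics/w6c.png",cv2.resize(p[20:240,80:330,::-1],None,fx=2.7,fy=2.7,interpolation=cv2.INTER_CUBIC))
P=pts(z,c); th=.288;R=np.array([[np.cos(th),-np.sin(th)],[np.sin(th),np.cos(th)]])
q=(P[...,:2]-np.array([.6154,.0540]))@R*1000; Z=P[...,2]*1000
for col in (125,150,175,205):
    print(col,' '.join(f"{r}:{q[r,col,0]:.0f}/{q[r,col,1]:.0f}/{Z[r,col]:.0f}" for r in range(20,240,3)))
E
```

```text
6.15 [0.5903 0.008  0.025 ] [-3.1414  0.0058  0.2876] [-12.   -2.2  13.4] [ 0.34  0.43 -0.41 -0.   -0.74  1.51]
bar n 3796 tilt 0.5484608347496492 theta -0.008460834749649204 y [-83.30770822 -56.37694208] zmid 25.26221945416937
blank x [-31.64318854  -4.48927697] y [-19.78501422  19.06804544]
tcp fixture [-37.14968044 -36.9372251 ] 0.025040407230270487 yaw-th -0.00040593548876549645
125 20:69/23/12 23:68/23/12 26:67/23/12 29:66/24/11 32:64/24/12 35:63/24/11 38:58/15/37 41:56/14/40 44:55/15/39 47:54/15/38 50:53/15/39 53:52/16/37 56:51/15/38 59:50/16/37 62:49/16/38 65:48/16/38 68:47/16/38 71:45/17/37 74:44/15/43 77:43/15/43 80:42/15/42 83:41/15/43 86:39/8/62 89:38/8/63 92:37/8/62 95:36/8/61 98:35/8/63 101:34/8/62 104:33/9/61 107:32/9/62 110:31/9/62 113:30/9/62 116:29/9/62 119:28/9/62 122:27/9/62 125:26/9/62 128:25/9/64 131:24/10/61 134:23/9/62 137:22/9/62 140:21/10/62 143:19/10/62 146:18/10/62 149:17/10/63 152:16/10/62 155:15/11/61 158:14/10/62 161:13/10/63 164:12/10/63 167:11/11/62 170:10/10/64 173:9/11/62 176:7/11/62 179:6/11/63 182:5/11/63 185:4/11/63 188:3/11/62 191:2/12/62 194:1/1
[... 2354 characters left out ...]
92:37/-18/55 95:36/-18/55 98:35/-18/55 101:34/-18/55 104:33/-18/55 107:32/-18/55 110:31/-18/54 113:30/-18/55 116:28/-18/55 119:27/-18/55 122:26/-18/56 125:25/-18/54 128:24/-18/56 131:23/-18/55 134:22/-18/56 137:21/-18/55 140:20/-18/55 143:18/-17/54 146:17/-18/55 149:16/-18/55 152:15/-18/56 155:14/-18/56 158:13/-17/54 161:12/-17/56 164:11/-17/56 167:10/-17/56 170:8/-17/56 173:7/-17/55 176:6/-17/55 179:5/-17/55 182:3/-17/55 185:2/-17/54 188:1/-17/56 191:-0/-17/55 194:-5/-15/42 197:-7/-15/41 200:-8/-15/43 203:-9/-15/42 206:-11/-14/41 209:-12/-14/41 212:-13/-14/42 215:-15/-14/42 218:-16/-14/42 221:-18/-14/42 224:-19/-14/41 227:-21/-14/41 230:-22/-14/42 233:-23/-14/42 236:-25/-14/41 239:-39/-9/11
```

View pics/w6c.png

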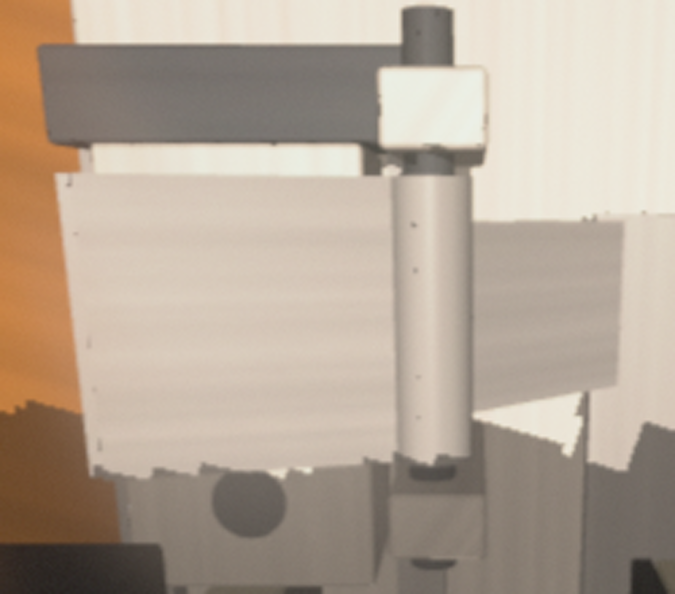

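Call:
servo_tool(
  targets=[
    [[0,0,0],[-0.005,-0.0015,0],0.65],
    [[0,0,0],[-0.0102,-0.003,0],0.65],
    [[0,0,0],[-0.0102,-0.003,0],0.65],
  ],
)

```text
time_s: 6.45
tcp_pos: [0.5872, 0.0072, 0.026]
eef_rot: [3.142, -0.004, 0.288]
force: [1.5, -0.5, 4.0]
width: 0.649
```

Call:
servo_tool(
  targets=[
    [[0,0,0],[0,0,0.005],0.65],
    [[0,0,0],[0,0,0.01],0.65],
    [[0,0,0],[0,0,0.015],0.65],
    [[0,0,0],[0,0,0.02],0.65],
    [[0,0,0],[0,0,0.03],0.65],
    [[0,0,0],[0,0,0.05],0.65],
    [[0,0,0],[0,0,0.08],0.65],
    [[0,0,0],[0,0,0.11],0.65],
    [[0,0,0],[0,0,0.15],0.65],
    [[0,0,0],[0,0,0.19],0.65],
    [[0,0,0],[0,0,0.2],0.65],
    [[0,0,0],[0,0,0.2],0.65],
  ],
)

```text
time_s: 7.45
tcp_pos: [0.5873, 0.0071, 0.1787]
eef_rot: [3.141, -0.006, 0.288]
force: [0.2, 0.3, -0.3]
width: 0.651
```

```bash
python3 look.py w7; python3 bar.py w7; python3 - <<'E'
import pickle,numpy as np
from h import *
p,z,c,o=pickle.load(open("w7.pkl","rb"))
P=pts(z,c); th=.288;R=np.array([[np.cos(th),-np.sin(th)],[np.sin(th),np.cos(th)]])
q=(P[...,:2]-np.array([.6154,.0540]))@R*1000; Z=P[...,2]*1000
m=(abs(q[...,1])<16)&(Z>37)&(Z<47)&(q[...,0]<-2)&(q[...,0]>-60); print('blank rear',np.percentile(q[m][:,0],[1,99]),m.sum())
m=(abs(q[...,1])<16)&(Z>40.3)&(Z<47)&(q[...,0]>40.5)&(q[...,0]<60); print('blank front',np.percentile(q[m][:,0],[50,98]),m.sum())
m=(q[...,1]<9)&(q[...,1]>-18)&(q[...,0]>5)&(q[...,0]<35)&(Z>35)&(Z<80); f=np.polyfit(q[m][:,1],Z[m],1); print('flap slope',np.arctan(f[0]),Z[m].min(),Z[m].max())
E
```

```text
7.45 [0.5873 0.0071 0.1787] [ 3.1415 -0.0055  0.288 ] [ 0.2  0.3 -0.3] [ 0.35  0.25 -0.26  0.   -1.06  1.51]
bar n 1905 tilt 0.21897565438884953 theta 0.3210243456111505 y [-88.15978635 -61.13659924] zmid 33.57932063602681
blank x [-24.99861076  -1.91255968] y [-19.33539849  19.68447736]
tcp fixture [-40.24145515 -37.00108587] 0.17871808187225477 yaw-th -4.881791012695258e-05
blank rear [-24.89017342  -2.06965235] 969
blank front [42.7204669  44.38365069] 191
flap slope 0.0461938437288204 50.53721649686871 55.55796903197713
```

View pics/w7.png

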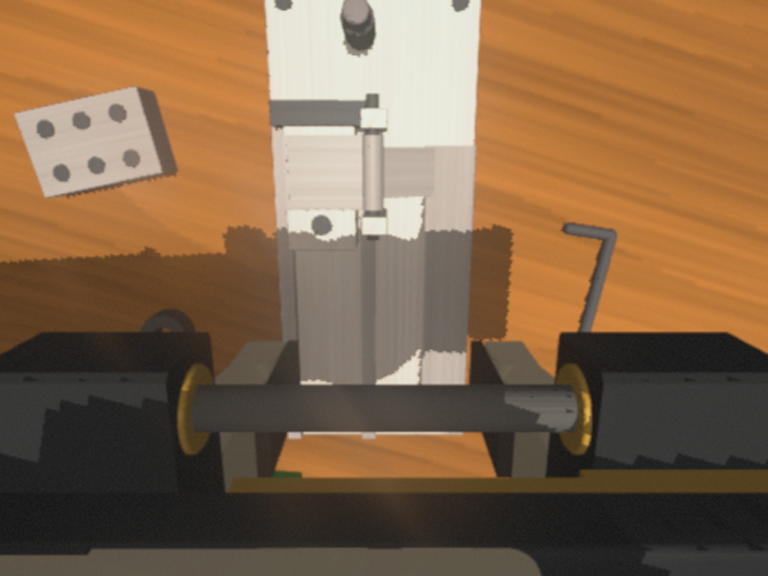

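Call:
servo_tool(
  targets=[
    [[0,0,0],[-0.03,0,0.04],0.65],
    [[0,0,0],[-0.06,0,0.08],0.65],
    [[0,0,0],[-0.06,0,0.1],0.65],
    [[0,0,0],[-0.06,0,0.1],0.65],
    [[0,0,0],[-0.06,0,0.1],0.65],
    [[0,0,0],[-0.06,0,0.1],0.65],
    [[0,0,0],[-0.06,0,0.1],0.65],
  ],
)

```text
time_s: 8.08
tcp_pos: [0.5402, 0.0066, 0.2483]
eef_rot: [-3.141, 0.003, 0.287]
force: [-1.1, -0.6, -0.1]
width: 0.654
```

```bash
python3 look.py w8; python3 bar.py w8; python3 - <<'E'
from rig import imaging, workorder
import cv2
p,z=imaging.capture("side"); cv2.imwrite("pics/side8.png",cv2.resize(p[120:270,170:350,::-1],None,fx=4,fy=4,interpolation=cv2.INTER_CUBIC))
E
```

```text
8.0833 [0.5402 0.0066 0.2483] [-3.1414e+00  3.1000e-03  2.8740e-01] [-1.1 -0.6 -0.1] [ 0.37  0.12 -0.25 -0.   -1.2   1.48]
bar n 1450 tilt 0.2229093583539202 theta 0.3170906416460798 y [-87.89849711 -60.8698248 ] zmid 33.61351349003178
blank x [-24.40954115  -0.4007176 ] y [-18.74025824  19.8770015 ]
tcp fixture [-85.54996068 -24.07374645] 0.24832404238289812 yaw-th -0.0005503122400322691
```

View pics/side8.png

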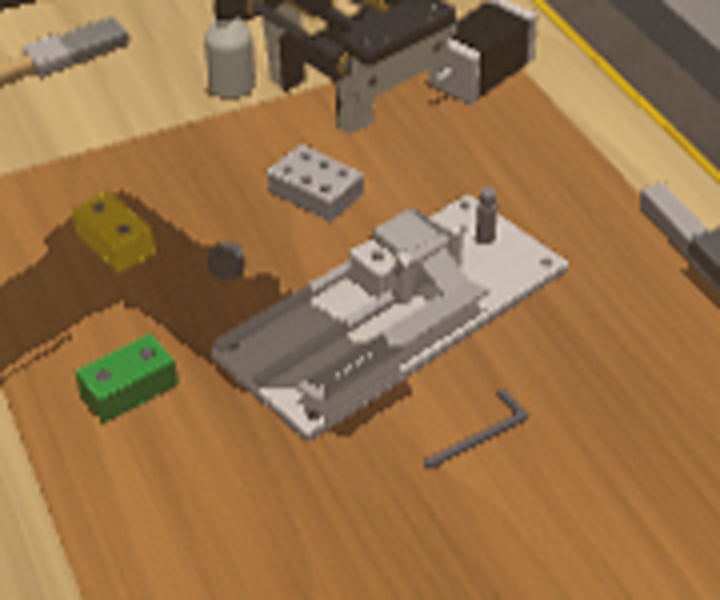

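The side view shows the block under the shut flap at about (375,265) and the hand well above the fixture. The tube, hex key, nut and setup block are all where they were.

```bash
python3 -c "
from rig import workorder; print(workorder.sign_off())"
```

```text
the job is handed in; nothing more can be done
None
```

The block is home in the fixture and the flap has sprung shut on it. I signed the job off at about 8 s of the 54 s allowed.

- **What I did:** with the gripper part open, one fingertip pressed the lift bar down to a bar-top height of about 25 mm. The other fingertip pushed the block along the channel until it met the stop, at about 13 N. I then backed off 3 mm, lifted straight up and moved the hand clear.
- **Last checks:** the block's rear face is at fixture x about -25 mm, and its front was against the stop face. The flap rests at about 0.32 rad, as expected with the block under it. The hand is at z 0.25 m with about 1 N residual on the force reading, and the bystanders near the fixture look undisturbed.
- **Disagreements:**
  - The scene and side cameras put the fixture about 9 mm apart in y, so I used the wrist camera's depth instead. That matched the channel's width of 43 mm.
  - My estimate of the fixture's x position may be off by 1 to 3 mm. I therefore confirmed "home" by the rise in push force and by seeing the block meet the stop.
  - Once the hand was over the far part of the bar, the flap angle from the bar's slope was unreliable. I judged the flap fully open from the bar's height and edges instead.

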